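# Hang the washed grater on the drying rail with an S-hook

### The job

Take the S-hook from its wooden stand by its black grip, pass its small lower end up through the hole in the grater's hanging tab, feeling gently for the hole, and lift the grater off the foam box with the hook alone. Hang hook and grater together on the drying rail, with the big upper bow over the bar near its middle, so that the grater hangs free and does not swing much. Do not touch the grater with the fingers, never drop it, do not strain its thin tab, and leave the other things on the bench where they are.

Things in the scene. Friction and masses are not known exactly. Their poses are not given: they have to be found in the camera images.
- hook: S-hook of 5 mm round steel wire, about 70 g, flat in its own x-z plane, starting about upright. Origin at the centre of its black grip sleeve, a block 14 (x) x 10 (y) x 44 mm (z): pinch it across y. z runs up the shank; the small lower bow bends to -x, the big upper bow to +x.
- hook_tip (a point): centre of the round end (2.5 mm radius) of the lower tip, which points up, at x = -26, z = -47 mm in the hook's frame. The shank runs straight down to z = -50 mm, then a half circle of 13 mm radius (wire centre line, lowest at x = -13, z = -63 mm) leads round to the tip.
- hook_bow (a point): point inside the upper bow where the bar's axis lies when the bow rests on it, at x = 24, z = 30.5 mm in the hook's frame. The bow's top (centre line) is at x = 24, z = 38 mm; its free end points down at x = 46, z = 8 mm. Loaded and let go, the hook leans some 20 degrees.
- stand: fixed wooden block 70 x 50 x 48 mm, origin under its centre; the hook's lower bow stands 36 mm deep in a narrow pocket in its top with about 1 mm of play all round, so the hook leans by about 0.1 rad; lift it straight up 40 mm to clear
- foambox: closed white foam box, fixed, 190 (x) x 200 (y) x 70 mm high; origin at table level under the middle of its far (+x) edge, the body lies to its -x side; the grater lies on its flat top (z = 70 mm); pulled sideways by its hole the grater slides or turns along
- grater: flat steel grater, loose, about 0.43 kg, lying flat, z up, on the foam box, with its small hanging tab out over the box's far (+x) edge. Origin under the centre of its blade, 90 (x) x 90 (y) x 4 mm; its neck, 30 mm wide, goes on to x = 78 mm. Pushed up at the tab, it lifts at only about 1.3 to 2.2 N.
- grater_rivet (a point): rivet that pins the tab on top of the neck, at x = 65, z = 4 mm (the tab's underside) in the grater's frame. Tab: plate 66 x 28 x 4 mm, end 55 mm and 11 mm hole 43 mm from the rivet, on its centre line. It turns stiffly (0.06 N m) and starts up to 0.5 rad to either side of the grater's x: not reported, feel or look.
- grater_end (a point): middle of the blade's far edge, away from the tab, at x = -45, z = 2 mm in the grater's frame; the lowest part of the grater when it hangs
- rail: fixed drying rail: bar of 10 mm diameter, 260 mm long, along its own y, on a post at each end, bar axis 290 mm above the table; origin at table level under the bar's middle. Hang within 80 mm of its middle.
- rail_mid (a point): middle of the bar's axis
- bowl: bystander: white bowl, 110 mm wide, 50 mm high, origin under its centre
- knife: bystander: short oyster knife with a round wooden handle, 160 mm long, lying
- cup: bystander: blue cup, 70 mm wide, 75 mm high
- bottle: bystander: amber bottle, 56 mm wide, 150 mm high
- jar: bystander: clear jar, 70 mm wide, 80 mm high
- brush: bystander: brush, lying
- plate: bystander: white plate, 150 mm wide
- shell: bystander: grey oyster shell, 60 mm wide

How it is judged:
On the way, in this order (a step that is already met when the one before it is completed fails the run):
1. the hook is lifted out of its stand (height (world z) of hook above 0.115 m), for 0.2 s.
2. the grater hangs from the hook alone, clear of the box (contact force between hook and grater above 1.5 N and contact force between grater and foambox below 0.05 N and angle between grater's own x axis and vertical below 0.5 rad), for 0.3 s.
At the end, for the whole second after the job is handed in: The upper bow hangs over the bar (within 25 mm of its line, 120 mm of its middle); the bar bears hook and grater; the grater hangs from the hook alone, within 0.5 rad of upright, its lower end 15 mm or more above the table, not leaning on the rail; both slower than 0.2 m/s (distance between hook_bow and rail_mid below 0.12 m and x of hook_bow in the frame of rail between -0.025 and 0.025 m and z of hook_bow in the frame of rail between 0.265 and 0.315 m and contact force between hook and rail above 2 N and contact force between hook and grater above 1.5 N and contact force between grater and rail below 0.1 N and height (world z) of grater_end above 0.015 m and angle between grater's own x axis and vertical below 0.5 rad and linear speed of each of grater, hook below 0.2 m/s); the robot touches nothing.
It fails at once if the thin tab is strained: more than 10 N between hook and grater (contact force between hook and grater above 10 N).
It fails at once if the fingers touch the grater (contact force between the fingers and grater above 0.5 N).
It fails at once if the grater falls on the table (height (world z) of grater_rivet below 0.04 m).
It fails at once if a bystander is moved (distance of any of bowl, knife, cup, bottle, jar, brush, plate, shell from where it was at the start of the episode above 0.03 m).
It also fails if it takes over 70 s, if anything falls off the work surface, if the arm or the gripper's body presses on something with over 40 N, if the wrist force passes 120 N, or if a joint passes its speed limit or range.

### The arm

A 6-joint arm with a two-finger parallel gripper is mounted at the origin on the work surface. World frame = base frame: x ahead of the robot, y to its left, z up, the work surface at z = 0. Lengths are in m, angles in rad, forces in N, time in s.
With the tool pointing down it reaches from about 0.4 to 0.825 m from the base axis. Payload 7 kg.
Tool frame: the origin (TCP) lies at the very end of the fingers, on their centre line; the grasp point (between the pads) lies 19 mm behind it; z points along the fingers, y is the line along which they close (so a half turn about z gives the same grasp; the last joint's range is limited). The gripper opens to 88 mm and grips with 3 to 60 N. Pads are 19 mm wide; open, the fingers measure 130 mm over their backs; the gripper's body (78 mm by 193 mm) begins 47 mm behind the grasp point.
Start: joints at [-0.889, 0.359, 0.012, 0, -1.224, -0.288], TCP at [0.259, -0.623, 0.227] pointing down, gripper open.
Joint ranges: [-3.07, 3.07], [-1.43, 2.12], [-1.02, 1.25], [-3.03, 1.67], [-3.05, -0], [-3.03, 3.03]. Speed limits (rad/s): [2.39, 2.39, 3.01, 3.14, 3.14, 3.14].

### API

Orientations are given as [roll, pitch, yaw] about the fixed x, y, z axes, in that order (R = Rz(yaw) Ry(pitch) Rx(roll)).
In Python, from station import arm gives the robot as it stands. The module is installed in compiled form; this text tells all that it offers.
- The arm moves only by the shell command python3 -m crank 'ROWS' [FORCE]. ROWS is JSON, a list of rows, each an object of numbers: "dx", "dy", "dz": the shift along the world's x, y, z in m; "twist": the turn about the world's z in degrees; "grip": the opening, from -1 (shut) to 1 (fully open). A call has exactly 5 rows; each row is the pose to reach, as a shift and turn from the pose commanded when the call began; what a row does not reach only later rows make up. A row lasts 1/12 s, in which the tool goes at most 41.7 mm and 7.16 degrees, less where a joint would pass 70% of its speed; a pose out of reach is approached as far as the arm can. A call with a gripper value outside its range is refused whole. The fingers move at their own pace and stop on an object; FORCE is the grip in N (left out, the last holds). Time passes only in rows, so rows that repeat a pose let the fingers close, or fill a call up. It gives the time, the measured TCP pose, the force, the opening and the grip force at its end, in the units of the state.
- arm.get_state(): the state, without advancing time (a new reading comes with each control period).
- arm.grab_frame(name): name is "side" or "top" or "wrist"; returns the picture (480x640x3 uint8, red, green, blue); there is no depth.
- arm.get_calibration(name): a dict with "fx", "fy", "cx", "cy" (pixels), "cam_to_world" (4x4, takes a point from camera to world coordinates); the wrist camera has in their place "tool_from_camera" (4x4, takes a point from camera to tool coordinates, whose origin is the TCP and whose axes are the flange's). Camera axes: x right, y down, z forward; pixel columns grow to the right and rows downward; lengths in m; the calibration is good to about 2 mm. A picture is of the moment at which its call begins: read the wrist's pose just before it. get_calibration takes no time and is no camera call.
- arm.job_done(): hands the job in; it is judged then, once.
The state is a dict: "t": time; "q": joint angles; "qd": joint speeds; "joint_efforts": joint torques, N m; "eef_pos": TCP position; "ee_rot": TCP orientation; "force": force on the tool from outside, world axes, zero at the start; "moment": the same for the moment, N m; "width": finger opening in m; "gripper_force": force on a finger pad.
Only numpy, scipy, OpenCV 4.12 (cv2) and the standard library are available. Lean on these libraries where they do the work, as an engineer would, in place of code of your own. Each camera call takes 0.05 s, during which the arm holds its last target. There are 200 camera calls.

## Working session

There is one attempt and no reset: what is moved stays moved. The work goes in short steps, Python scripts to look and compute and a shell command to move; the robot and the scene stay as the last step left them, time stands still between calls to the robot, and variables do not carry over. Pictures are saved under pics/ and viewed, at most 10 in all, crops included, and the job is handed in when it is done.

```bash
mkdir -p pics
cat > h.py <<'E'
import numpy as np, cv2
from station import arm
def save(n,f): cv2.imwrite(f'pics/{f}.png',cv2.cvtColor(arm.grab_frame(n),cv2.COLOR_RGB2BGR))
def ray(n,u,v):
    c=arm.get_calibration(n);T=np.array(c['cam_to_world'])
    d=T[:3,:3]@np.array([(u-c['cx'])/c['fx'],(v-c['cy'])/c['fy'],1]);return T[:3,3],d
def onz(n,u,v,z):
    o,d=ray(n,u,v);return (o+d*(z-o[2])/d[2]).round(4)
def tri(n1,p1,n2,p2):
    a,d=ray(n1,*p1);b,e=ray(n2,*p2);s=np.linalg.lstsq(np.c_[d,-e],b-a,rcond=None)[0]
    p,q=a+d*s[0],b+e*s[1];return ((p+q)/2).round(4),np.linalg.norm(p-q).round(4)
E
python3 - <<'E'
from h import *
save('top','top1');save('side','side1')
s=arm.get_state();print(s)
for n in('top','side'):print(n,arm.get_calibration(n))
E
```

```text
{'t': 0.1, 'q': array([-8.88873681e-01,  3.59293856e-01,  1.11830107e-02, -3.02931713e-04,
       -1.22407682e+00, -2.88114793e-01]), 'qd': array([ 0.00172252, -0.00122226,  0.00209709,  0.00105836,  0.00238487,
        0.00086429]), 'joint_efforts': array([-7.59136801e-04, -5.84161556e+01,  2.93751687e+01,  7.01552957e+00,
        1.01834658e-02, -5.82473717e-05]), 'eef_pos': array([ 0.25883267, -0.6229548 ,  0.22574538]), 'ee_rot': array([ 3.14017774e+00, -1.22322221e-04, -2.74788785e+00]), 'force': array([0.10899317, 0.1900197 , 0.00549859]), 'moment': array([ 0.01748483, -0.00400275,  0.04443795]), 'gripper_force': 0.0, 'width': 0.08744545677956288}
top {'fx': 534.1507539503071, 'fy': 534.1507539503071, 'cx': 322.65342577382575, 'cy': 233.88986346460547, 'cam_to_world': array([[ 0.00658859, -0.99254126,  0.12173098,  0.41637924],
       [-0.99993276, -0.00537759,  0.01027399, -0.01721564],
       [-0.00954274, -0.12179049, -0.99250996,  1.37743935],
       [ 0.        ,  0.        ,  0.        ,  1.        ]])}
side {'fx': 532.1922857317045, 'fy': 532.1922857317045, 'cx': 324.55970511908924, 'cy': 246.43673637315501, 'cam_to_world': array([[-0.73667044, -0.49951462,  0.45585284,  0.01331449],
       [-0.67620708,  0.55186932, -0.48804122,  0.60819558],
       [-0.00778747, -0.66777646, -0.74432114,  1.11141574],
       [ 0.        ,  0.        ,  0.        ,  1.        ]])}
```

View pics/top1.png

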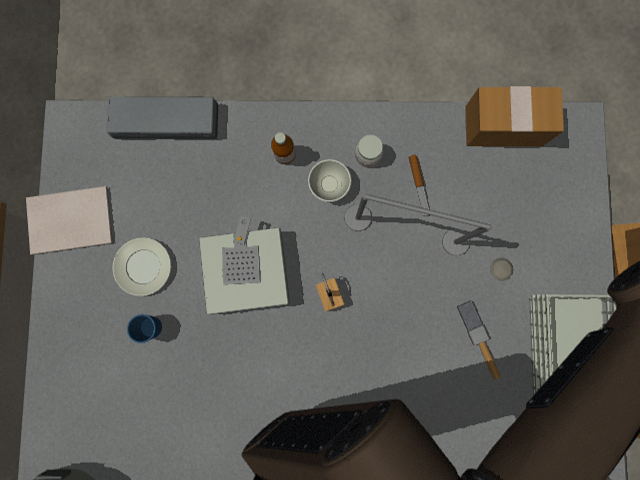

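View pics/side1.png

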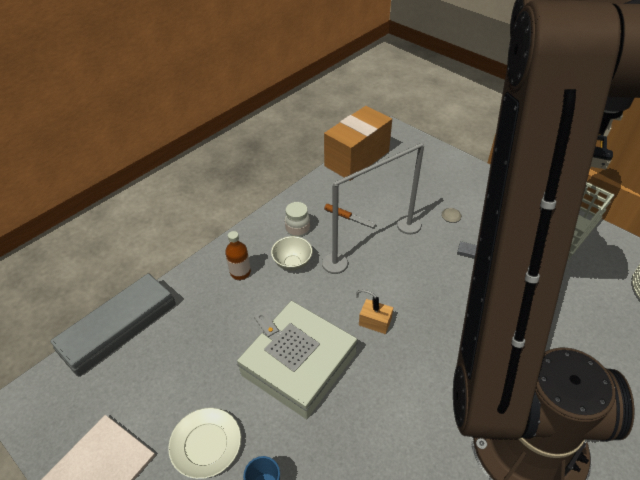

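The top view shows the grater at (241,265) with its tab up at (244,225), the stand and hook at (330,293), and the bar from (365,197) to (488,228). The side view shows the hook grip at (376,303), the tab at (266,325), and the bar from (335,185) to (420,148). I'll enlarge both next.

Run:
```python
import cv2,numpy as np
t=cv2.imread('pics/top1.png');s=cv2.imread('pics/side1.png')
def c(i,u,v,w,h,k): return cv2.resize(i[v:v+h,u:u+w],None,fx=k,fy=k,interpolation=cv2.INTER_CUBIC)
a=np.hstack([c(t,215,205,80,60,5),c(t,300,260,80,60,5)])
b=np.hstack([c(s,240,300,80,60,5),c(s,340,280,80,60,5)])
cv2.imwrite('pics/crop1.png',np.vstack([a,b]))
```

```text
(no output)
```

View pics/crop1.png

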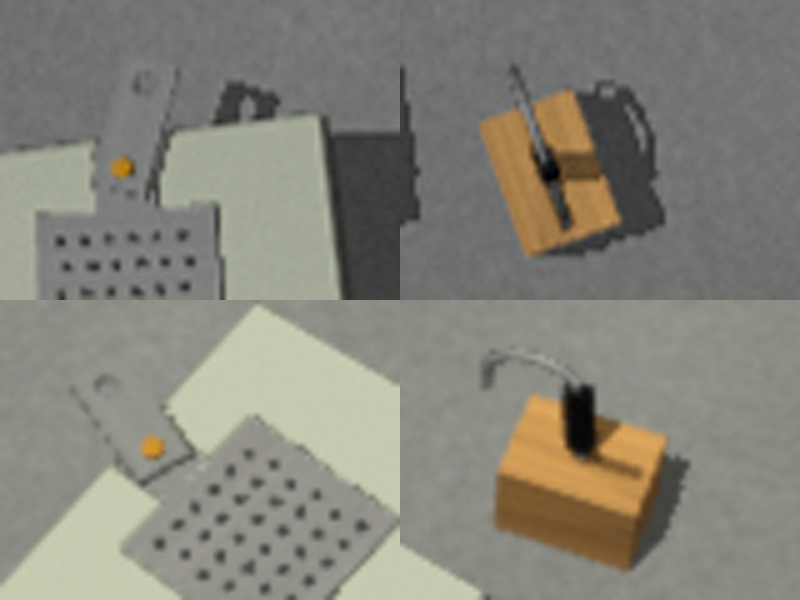

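The crops show the tab hole at top (243.8,221.8) and side (261.2,316.4). The rivet is at top (239.4,238.6), the grip at top (329.6,293.6), and the hook's bow extends far (+x) and slightly left.

Run:
```python
from h import *
print('rivet',onz('top',239.4,238.6,.079),tri('top',(239.4,238.6),'side',(270.4,329.4)))
print('hole',onz('top',243.8,221.8,.078),tri('top',(243.8,221.8),'side',(261.2,316.4)))
print('blade L/R far', onz('top',222.6,247.4,.074),onz('top',258,246.4,.074))
st=[(296+0,284.6),(314.4,278.4),(324,304.4),(306,311)]
st=[(u+20-0,v) if 0 else (u+20,v) for u,v in st]
P=np.array([onz('top',300+(a-400)/5,260+b/5,.048) for a,b in((480,123),(572,92),(620,222),(530,255))]);print('stand',P.mean(0),P)
print('grip',tri('top',(329.6,292.5),'side',(375.8,304)),'gripz.095',onz('top',329.6,293.6,.08))
print('bow end/top', onz('top',323,273.6,.12),onz('top',329.2,291.5,.1))
for p in((365,197.5),(488,228)):print('bar',onz('top',*p,.295))
for p,q in(((335,185),(365,197.5)),((420,148),(488,228))):print(tri('side',p,'top',q))
print('box far corners',onz('top',215+320/5,205+115/5,.07),onz('top',201,237,.07))
for n,p in dict(bowl=(330,181),jar=(369,150),bottle=(282,150),knife=(418,180)).items():print(n,onz('top',*p,.03))
c=arm.get_calibration('wrist');print(c)
```

```text
rivet [0.5629 0.2001 0.079 ] (array([0.5642, 0.2012, 0.0781]), np.float64(0.003))
hole [0.6047 0.1905 0.078 ] (array([0.6057, 0.1913, 0.0788]), np.float64(0.0029))
blade L/R far [0.5415 0.2417 0.074 ] [0.5445 0.1548 0.074 ]
stand [ 0.4284  -0.02285  0.048  ] [[ 0.4527  0.0122  0.048 ]
 [ 0.4683 -0.0333  0.048 ]
 [ 0.4045 -0.0573  0.048 ]
 [ 0.3881 -0.013   0.048 ]]
grip (array([ 0.434 , -0.021 ,  0.0702]), np.float64(0.002)) gripz.095 [ 0.4304 -0.0215  0.08  ]
bow end/top [ 0.4766 -0.0056  0.12  ] [ 0.4351 -0.0205  0.1   ]
bar [ 0.625  -0.0926  0.295 ]
bar [ 0.5631 -0.343   0.295 ]
(array([ 0.6287, -0.092 ,  0.2857]), np.float64(0.0046))
(array([ 0.568 , -0.3463,  0.2782]), np.float64(0.0063))
box far corners [0.5908 0.1043 0.07  ] [0.5674 0.2967 0.07  ]
bowl [ 0.7188 -0.0213  0.03  ]
jar [ 0.8011 -0.1218  0.03  ]
bottle [0.8003 0.1036 0.03  ]
knife [ 0.7224 -0.2473  0.03  ]
{'fx': 386.9835629545861, 'fy': 386.9835629545861, 'cx': 315.833743027807, 'cy': 240.25026079939724, 'tool_from_camera': array([[ 1.27810526e-03, -9.56060910e-01, -2.93165318e-01,
         7.99059117e-02],
       [ 9.99999077e-01,  1.08696926e-03,  8.14882430e-04,
        -3.30182569e-04],
       [-4.60415550e-04, -2.93166089e-01,  9.56061417e-01,
        -1.57742336e-01],
       [ 0.00000000e+00,  0.00000000e+00,  0.00000000e+00,
         1.00000000e+00]])}
```

```bash
python3 -m crank '[{"dx":0.01,"dy":0.03,"twist":-0.5,"grip":1},{"dx":0.02,"dy":0.06,"twist":-1,"grip":1},{"dx":0.03,"dy":0.09,"twist":-2,"grip":1},{"dx":0.04,"dy":0.12,"twist":-2,"grip":1},{"dx":0.045,"dy":0.15,"twist":-2,"grip":1}]' >/dev/null
python3 -m crank '[{"dx":0.01,"dy":0.03,"grip":1},{"dx":0.02,"dy":0.06,"grip":1},{"dx":0.03,"dy":0.09,"grip":1},{"dx":0.04,"dy":0.12,"grip":1},{"dx":0.045,"dy":0.15,"grip":1}]' >/dev/null
python3 -m crank '[{"dx":0.01,"dy":0.03,"grip":1},{"dx":0.02,"dy":0.06,"grip":1},{"dx":0.03,"dy":0.09,"grip":1},{"dx":0.04,"dy":0.12,"grip":1},{"dx":0.045,"dy":0.15,"grip":1}]' >/dev/null
python3 -m crank '[{"dx":0.01,"dy":0.03,"grip":1},{"dx":0.02,"dy":0.06,"grip":1},{"dx":0.03,"dy":0.09,"grip":1},{"dx":0.04,"dy":0.12,"grip":1},{"dx":0.04,"dy":0.15,"grip":1}]'
cat >> h.py <<'E'
from scipy.spatial.transform import Rotation as Ro
def wray(u,v,s):
    c=arm.get_calibration('wrist');M=np.array(c['tool_from_camera']);R=Ro.from_euler('xyz',s['ee_rot']).as_matrix()
    d=R@M[:3,:3]@np.array([(u-c['cx'])/c['fx'],(v-c['cy'])/c['fy'],1]);return s['eef_pos']+R@M[:3,3],d
def wonz(u,v,z,s):
    o,d=wray(u,v,s);return (o+d*(z-o[2])/d[2]).round(4)
def wpix(p,s):
    c=arm.get_calibration('wrist');M=np.array(c['tool_from_camera']);R=Ro.from_euler('xyz',s['ee_rot']).as_matrix()
    x=np.linalg.inv(M)@np.r_[R.T@(np.array(p)-s['eef_pos']),1];return (c['fx']*x[0]/x[2]+c['cx'],c['fy']*x[1]/x[2]+c['cy'])
E
python3 - <<'E'
from h import *
import pickle
s=arm.get_state();save('wrist','w1');pickle.dump(s,open('w1.pkl','wb'));print(s['eef_pos'],s['ee_rot'],s['force'])
E
```

```text
[ 0.25883267 -0.6229548   0.22574538] [ 3.14017774e+00 -1.22322221e-04 -2.74788785e+00] [0.10899317 0.1900197  0.00549859]invalid input at $[0]: expected keys dx, dy, dz, twist, grip
invalid input at $[0]: expected keys dx, dy, dz, twist, grip
invalid input at $[0]: expected keys dx, dy, dz, twist, grip
invalid input at $[0]: expected keys dx, dy, dz, twist, grip
```

View pics/w1.png

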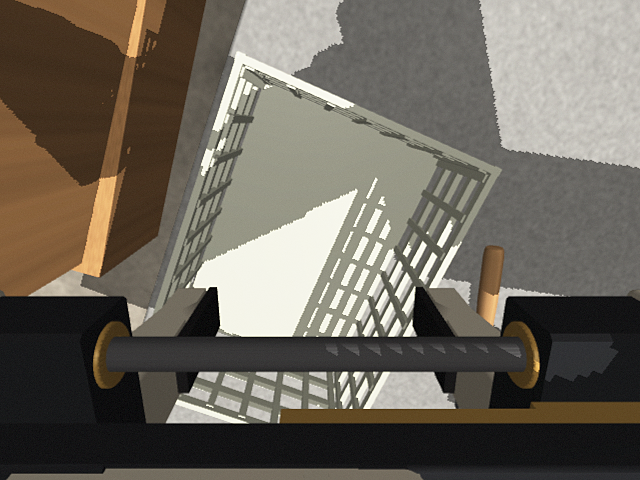

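The arm didn't move because every row needs all the keys. The wrist picture still shows only the start area: basket and finger pads near (200,300) and (430,300).

```bash
python3 -m crank '[{"dx":0.01,"dy":0.03,"dz":0,"twist":-0.5,"grip":1},{"dx":0.02,"dy":0.06,"dz":0,"twist":-1,"grip":1},{"dx":0.03,"dy":0.09,"dz":0,"twist":-2,"grip":1},{"dx":0.04,"dy":0.12,"dz":0,"twist":-2,"grip":1},{"dx":0.045,"dy":0.15,"dz":0,"twist":-2,"grip":1}]' >/dev/null
python3 -m crank '[{"dx":0.01,"dy":0.03,"dz":0,"twist":0,"grip":1},{"dx":0.02,"dy":0.06,"dz":0,"twist":0,"grip":1},{"dx":0.03,"dy":0.09,"dz":0,"twist":0,"grip":1},{"dx":0.04,"dy":0.12,"dz":0,"twist":0,"grip":1},{"dx":0.045,"dy":0.15,"dz":0,"twist":0,"grip":1}]' >/dev/null
python3 -m crank '[{"dx":0.01,"dy":0.03,"dz":0,"twist":0,"grip":1},{"dx":0.02,"dy":0.06,"dz":0,"twist":0,"grip":1},{"dx":0.03,"dy":0.09,"dz":0,"twist":0,"grip":1},{"dx":0.04,"dy":0.12,"dz":0,"twist":0,"grip":1},{"dx":0.045,"dy":0.15,"dz":0,"twist":0,"grip":1}]' >/dev/null
python3 -m crank '[{"dx":0.01,"dy":0.03,"dz":0,"twist":0,"grip":0.6},{"dx":0.02,"dy":0.06,"dz":0,"twist":0,"grip":0},{"dx":0.03,"dy":0.09,"dz":0,"twist":0,"grip":-0.3},{"dx":0.04,"dy":0.12,"dz":0,"twist":0,"grip":-0.3},{"dx":0.04,"dy":0.15,"dz":0,"twist":0,"grip":-0.3}]'
python3 - <<'E'
from h import *
import pickle
s=arm.get_state();save('wrist','w2');pickle.dump(s,open('w2.pkl','wb'));print(s['eef_pos'],s['ee_rot'],s['force'],s['width'])
E
```

```text
t: 1.82
eef_pos: [0.435, -0.0216, 0.2265]
ee_rot: [-3.141, 0.0, -2.782]
force: [0.8, -0.1, 0.1]
width: 0.0597
gripper_force: 0.0
[ 0.43496733 -0.02158345  0.22654817] [-3.14133803e+00  2.96876811e-04 -2.78243365e+00] [ 0.75368916 -0.09036045  0.08257559] 0.05974758576199891
```

View pics/w2.png

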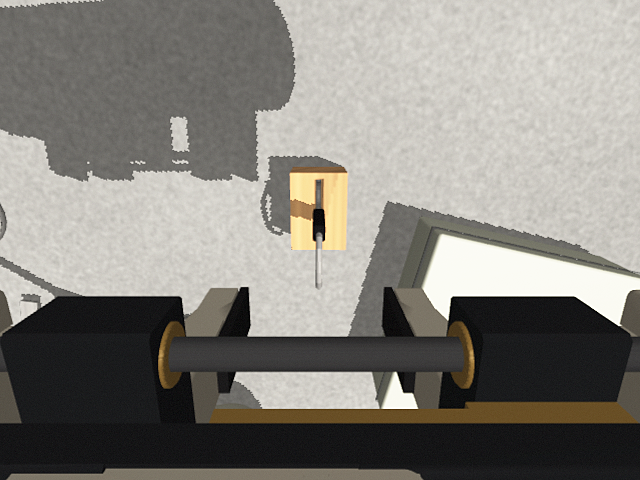

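The wrist view shows the stand square to the gripper. The grip is at (319,225) with its top about row 238, and the bow end is at (318,288).

Run:
```python
from h import *
import pickle
s=pickle.load(open('w2.pkl','rb'))
im=cv2.imread('pics/w2.png');m=(im.max(2)<45);m[:200]=0;m[260:]=0;m[:,:300]=0;m[:,340:]=0
r,c=np.nonzero(m);print(r.min(),r.max(),[(k,c[r==k].min(),c[r==k].max()) for k in range(r.min(),r.max()+1,4)])
for z,v in((.0995,237),(.0775,224),(.0555,212)):print(wonz(319,v,z,s))
print('bow end top',wonz(318.5,288,.09,s))
for yaw in(20.6,):
  e=np.array([np.cos(np.deg2rad(yaw)),np.sin(np.deg2rad(yaw))])
print(e)
```

```text
209 240 [(209, np.int64(315), np.int64(322)), (213, np.int64(313), np.int64(323)), (217, np.int64(313), np.int64(323)), (221, np.int64(314), np.int64(324)), (225, np.int64(313), np.int64(324)), (229, np.int64(313), np.int64(324)), (233, np.int64(313), np.int64(324)), (237, np.int64(313), np.int64(324))]
[ 0.4387 -0.0177  0.0995]
[ 0.4344 -0.0192  0.0775]
[ 0.4296 -0.0208  0.0555]
bow end top [ 0.4826 -0.0014  0.09  ]
[0.93605954 0.35184165]
```

```bash
python3 -m crank '[{"dx":0,"dy":0,"dz":-0.03,"twist":0,"grip":-0.3},{"dx":-0.001,"dy":0.002,"dz":-0.06,"twist":0,"grip":-0.3},{"dx":-0.001,"dy":0.002,"dz":-0.09,"twist":0,"grip":-0.3},{"dx":-0.001,"dy":0.002,"dz":-0.11,"twist":0,"grip":-0.3},{"dx":-0.001,"dy":0.002,"dz":-0.12,"twist":0,"grip":-0.3}]' >/dev/null
python3 -m crank '[{"dx":0,"dy":0,"dz":-0.015,"twist":0,"grip":-0.3},{"dx":0,"dy":0,"dz":-0.03,"twist":0,"grip":-0.3},{"dx":0,"dy":0,"dz":-0.044,"twist":0,"grip":-0.3},{"dx":0,"dy":0,"dz":-0.044,"twist":0,"grip":-0.5},{"dx":0,"dy":0,"dz":-0.044,"twist":0,"grip":-0.7}]'
python3 -m crank '[{"dx":0,"dy":0,"dz":0,"twist":0,"grip":-0.8},{"dx":0,"dy":0,"dz":0,"twist":0,"grip":-1},{"dx":0,"dy":0,"dz":0,"twist":0,"grip":-1},{"dx":0,"dy":0,"dz":0,"twist":0,"grip":-1},{"dx":0,"dy":0,"dz":0,"twist":0,"grip":-1}]' 10
python3 -m crank '[{"dx":0,"dy":0,"dz":0,"twist":0,"grip":-1},{"dx":0,"dy":0,"dz":0,"twist":0,"grip":-1},{"dx":0,"dy":0,"dz":0,"twist":0,"grip":-1},{"dx":0,"dy":0,"dz":0,"twist":0,"grip":-1},{"dx":0,"dy":0,"dz":0,"twist":0,"grip":-1}]' 40
```

```text
t: 2.7
eef_pos: [0.4325, -0.0216, 0.0622]
ee_rot: [-3.141, -0.002, -2.783]
force: [0.9, 0.3, 0.7]
width: 0.0222
gripper_force: 0.0
t: 3.12
eef_pos: [0.4336, -0.0211, 0.0633]
ee_rot: [-3.142, 0.002, -2.782]
force: [-0.2, 0.4, 4.7]
width: 0.01
gripper_force: 10.0
t: 3.53
eef_pos: [0.4337, -0.0211, 0.0632]
ee_rot: [-3.141, 0.002, -2.782]
force: [-1.0, 1.4, 7.1]
width: 0.0099
gripper_force: 40.0
```

```bash
python3 -m crank '[{"dx":0,"dy":0,"dz":0.015,"twist":0,"grip":-1},{"dx":0,"dy":0,"dz":0.03,"twist":0,"grip":-1},{"dx":0,"dy":0,"dz":0.045,"twist":0,"grip":-1},{"dx":0,"dy":0,"dz":0.06,"twist":0,"grip":-1},{"dx":0,"dy":0,"dz":0.075,"twist":0,"grip":-1}]'
python3 -m crank '[{"dx":0,"dy":0,"dz":0.02,"twist":0,"grip":-1},{"dx":0,"dy":0,"dz":0.04,"twist":0,"grip":-1},{"dx":0,"dy":0,"dz":0.06,"twist":0,"grip":-1},{"dx":0.02,"dy":0.02,"dz":0.065,"twist":-3,"grip":-1},{"dx":0.04,"dy":0.035,"dz":0.065,"twist":-6,"grip":-1}]'
python3 -m crank '[{"dx":0.025,"dy":0.02,"dz":0,"twist":-4,"grip":-1},{"dx":0.05,"dy":0.04,"dz":0,"twist":-8,"grip":-1},{"dx":0.075,"dy":0.06,"dz":0,"twist":-12,"grip":-1},{"dx":0.1,"dy":0.085,"dz":0,"twist":-16,"grip":-1},{"dx":0.12,"dy":0.105,"dz":0,"twist":-20,"grip":-1}]'
python3 -m crank '[{"dx":0.02,"dy":0.02,"dz":0,"twist":-4,"grip":-1},{"dx":0.04,"dy":0.04,"dz":0,"twist":-8,"grip":-1},{"dx":0.065,"dy":0.06,"dz":0,"twist":-8,"grip":-1},{"dx":0.065,"dy":0.06,"dz":0,"twist":-8,"grip":-1},{"dx":0.065,"dy":0.06,"dz":0,"twist":-8,"grip":-1}]'
python3 - <<'E'
from h import *
import pickle
s=arm.get_state();save('wrist','w3');save('side','s3');pickle.dump(s,open('w3.pkl','wb'));print(s['eef_pos'],s['ee_rot'],s['force'],s['width'])
a=cv2.imread('pics/w3.png');b=cv2.imread('pics/s3.png')
Y=np.rad2deg(s['ee_rot'][2]);R=Ro.from_euler('xyz',s['ee_rot']).as_matrix()
tip=s['eef_pos']+R@np.array([.026,0,.032]);print('tip nominal',tip,wpix(tip,s),'hole',wpix([.6052,.191,.078],s))
c=arm.get_calibration('side');x=np.linalg.inv(np.array(c['cam_to_world']))@np.r_[tip,1];u,v=c['fx']*x[0]/x[2]+c['cx'],c['fy']*x[1]/x[2]+c['cy'];print(u,v)
u=int(u);v=int(v)
cv2.imwrite('pics/crop3.png',np.vstack([np.hstack([cv2.resize(a[100:340,150:490],(408,288)),cv2.resize(b[v-40:v+40,u-49:u+49],(392,288)*1 if 0 else (392,288),interpolation=cv2.INTER_CUBIC)]),cv2.resize(a[180:310,140:500],(800,288),interpolation=cv2.INTER_CUBIC)]))
E
```

```text
t: 3.95
eef_pos: [0.4324, -0.0215, 0.138]
ee_rot: [3.141, -0.001, -2.783]
force: [0.9, 1.0, -1.4]
width: 0.0094
gripper_force: 40.0
t: 4.37
eef_pos: [0.4737, 0.0142, 0.2049]
ee_rot: [3.141, 0.004, -2.89]
force: [-0.4, 0.4, -0.5]
width: 0.01
gripper_force: 40.0
t: 4.78
eef_pos: [0.5941, 0.1199, 0.2018]
ee_rot: [-3.141, -0.001, 3.043]
force: [0.2, -0.3, -1.3]
width: 0.0096
gripper_force: 40.0
t: 5.2
eef_pos: [0.6581, 0.1794, 0.2005]
ee_rot: [-3.14, -0.002, 2.908]
force: [0.1, -0.0, -1.4]
width: 0.0095
gripper_force: 40.0
[0.65812402 0.17941521 0.20047365] [-3.13970069e+00 -2.33246359e-03  2.90773590e+00] [ 0.09001908 -0.02830346 -1.3680763 ] 0.009540866739064211
tip nominal [0.63274518 0.1853986  0.16853444] (np.float64(316.4090643475176), np.float64(231.85716377814006)) hole (np.float64(315.25580436339504), np.float64(159.52493594572852))
251.66083663687857 285.2790637178606
```

View pics/crop3.png

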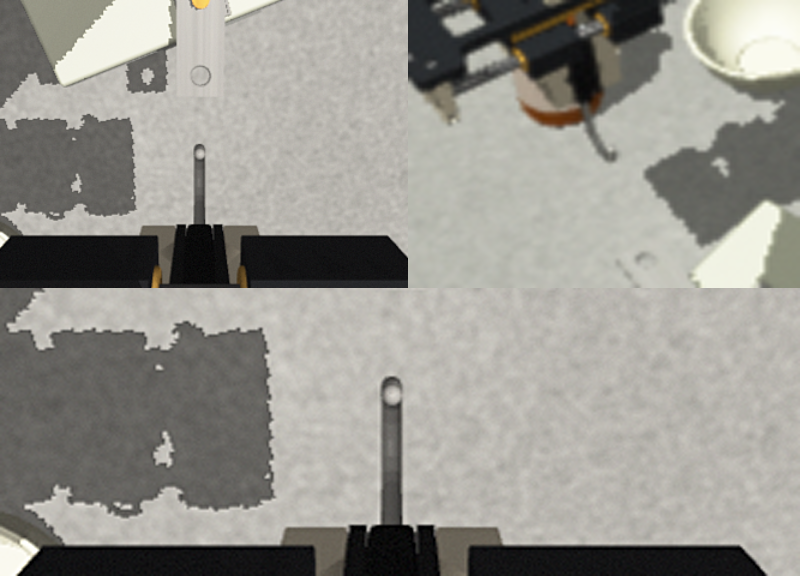

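The wrist view shows the tip at about (316.4,226), the hole at (316.7,162.5) and the tab parallel to the hook plane. In the side view the tip is at about (253,288.6).

Run:
```python
from h import *
import pickle
s=pickle.load(open('w3.pkl','rb'))
a,d=wray(316.4,226,s);b,e=ray('side',253,288.6);q=np.linalg.lstsq(np.c_[d,-e],b-a,rcond=None)[0]
print('tip',a+d*q[0],b+e*q[1])
R=Ro.from_euler('xyz',s['ee_rot']).as_matrix()
for th in(0,.05,.1,.15):   # pitch: tip swings to tool +x
  r=np.array([.026,.0,.028+.0]) ; r=np.array([.026,.047]);c,sn=np.cos(th),np.sin(th)
  x,z=c*r[0]+sn*r[1],-sn*r[0]+c*r[1]
  p=s['eef_pos']+R@np.array([x,0,z-.0145]);print(th,p,wpix(p,s))
print('hole',wonz(316.7,162.5,.078,s),wonz(316.7,162.5,.075,s))
g=cv2.cvtColor(cv2.imread('pics/w3.png'),cv2.COLOR_BGR2GRAY)
k=cv2.HoughCircles(cv2.GaussianBlur(g,(3,3),0)[130:200,280:350],cv2.HOUGH_GRADIENT,1,20,param1=80,param2=10,minRadius=4,maxRadius=14);print(k)
```

```text
tip [0.63290029 0.1853479  0.1562466 ] [0.63170501 0.18412785 0.15601449]
0 [0.63274382 0.18539795 0.16803444] (np.float64(316.4079140240672), np.float64(231.59049377709698))
0.05 [0.63049404 0.18593653 0.16939804] (np.float64(316.4189243025363), np.float64(227.90960371044474))
0.1 [0.62831341 0.18645885 0.17087554] (np.float64(316.43019411425945), np.float64(224.3483165333018))
0.15 [0.62620739 0.18696361 0.17246328] (np.float64(316.44171836112315), np.float64(220.91476506338196))
hole [0.6075 0.1915 0.078 ] [0.6078 0.1915 0.075 ]
[[[37.5 33.5  8.4]]]
```

```bash
python3 -m crank '[{"dx":0.008,"dy":-0.002,"dz":-0.02,"twist":0,"grip":-1},{"dx":0.008,"dy":-0.002,"dz":-0.045,"twist":0,"grip":-1},{"dx":0.008,"dy":-0.002,"dz":-0.07,"twist":0,"grip":-1},{"dx":0.008,"dy":-0.002,"dz":-0.09,"twist":0,"grip":-1},{"dx":0.008,"dy":-0.002,"dz":-0.106,"twist":0,"grip":-1}]'
python3 -m crank '[{"dx":0,"dy":0,"dz":0,"twist":0,"grip":-1},{"dx":-0.006,"dy":0.0015,"dz":0,"twist":0,"grip":-1},{"dx":-0.012,"dy":0.003,"dz":0,"twist":0,"grip":-1},{"dx":-0.018,"dy":0.0045,"dz":0,"twist":0,"grip":-1},{"dx":-0.024,"dy":0.006,"dz":0,"twist":0,"grip":-1}]'
python3 -m crank '[{"dx":-0.003,"dy":0.001,"dz":0,"twist":0,"grip":-1},{"dx":-0.006,"dy":0.0015,"dz":0,"twist":0,"grip":-1},{"dx":-0.006,"dy":0.0015,"dz":0,"twist":0,"grip":-1},{"dx":-0.006,"dy":0.0015,"dz":0,"twist":0,"grip":-1},{"dx":-0.006,"dy":0.0015,"dz":0,"twist":0,"grip":-1}]'
python3 - <<'E'
from h import *
import pickle
s=arm.get_state();save('wrist','w4');pickle.dump(s,open('w4.pkl','wb'));print(s['eef_pos'],s['ee_rot'],s['force'],s['width'])
cv2.imwrite('pics/crop4.png',cv2.resize(cv2.imread('pics/w4.png')[180:280,250:383],(800,600),interpolation=cv2.INTER_CUBIC))
print('hole pix',wpix([.6076,.1915,.078],s))
E
```

```text
t: 5.72
eef_pos: [0.6645, 0.1755, 0.0952]
ee_rot: [-3.141, -0.001, 2.906]
force: [-0.2, -0.3, -0.5]
width: 0.0097
gripper_force: 40.0
t: 6.13
eef_pos: [0.6417, 0.1831, 0.0982]
ee_rot: [3.14, 0.002, 2.907]
force: [-0.7, -0.5, -0.3]
width: 0.0099
gripper_force: 40.0
t: 6.55
eef_pos: [0.6362, 0.1842, 0.0967]
ee_rot: [3.141, 0.0, 2.907]
force: [-0.7, -0.6, -1.3]
width: 0.0099
gripper_force: 40.0
[0.63615603 0.1842371  0.09665719] [3.14149740e+00 2.03750802e-04 2.90715551e+00] [-0.70178242 -0.57279506 -1.34609089] 0.009892107248804119
hole pix (np.float64(317.36038892538124), np.float64(232.49339441317616))
```

View pics/crop4.png

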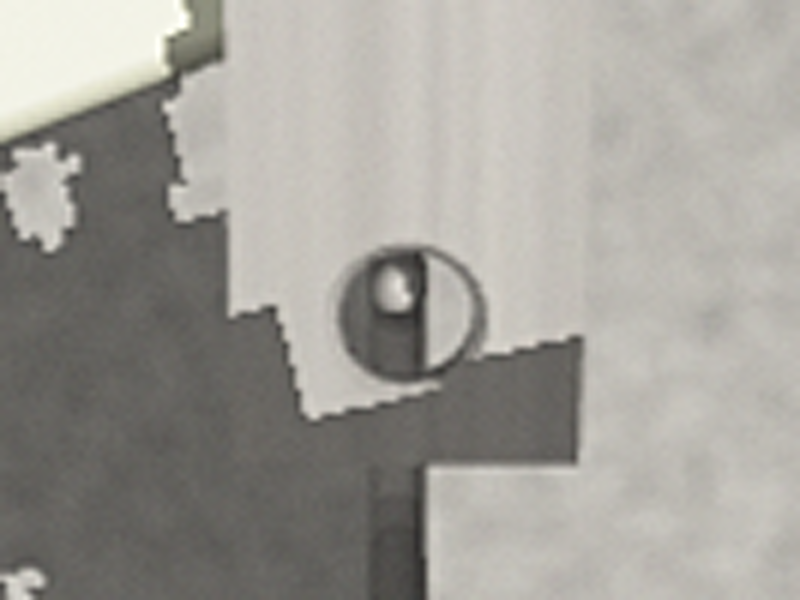

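The tip shows through the hole: tip at (316.0,227.8), hole centre at (318.5,232.2).

Run:
```python
from h import *
import pickle
s=pickle.load(open('w4.pkl','rb'))
h=wonz(318.5,232.2,.078,s)
for z in(.063,.066,.069):
    t=wonz(316,227.8,z,s);print(h,t,'move',(h-t)[:2])
```

```text
[0.6076 0.1921 0.078 ] [0.6092 0.1905 0.063 ] move [-0.0016  0.0016]
[0.6076 0.1921 0.078 ] [0.6084 0.1907 0.066 ] move [-0.0008  0.0014]
[0.6076 0.1921 0.078 ] [0.6076 0.1908 0.069 ] move [0.     0.0013]
```

```bash
python3 -m crank '[{"dx":-0.0005,"dy":0.0013,"dz":0,"twist":0,"grip":-1},{"dx":-0.0005,"dy":0.0013,"dz":0.001,"twist":0,"grip":-1},{"dx":-0.0005,"dy":0.0013,"dz":0.002,"twist":0,"grip":-1},{"dx":-0.0005,"dy":0.0013,"dz":0.003,"twist":0,"grip":-1},{"dx":-0.0005,"dy":0.0013,"dz":0.004,"twist":0,"grip":-1}]'
python3 -m crank '[{"dx":0,"dy":0,"dz":0.001,"twist":0,"grip":-1},{"dx":0,"dy":0,"dz":0.002,"twist":0,"grip":-1},{"dx":0,"dy":0,"dz":0.003,"twist":0,"grip":-1},{"dx":0,"dy":0,"dz":0.004,"twist":0,"grip":-1},{"dx":0,"dy":0,"dz":0.004,"twist":0,"grip":-1}]'
python3 -m crank '[{"dx":0,"dy":0,"dz":0.001,"twist":0,"grip":-1},{"dx":0,"dy":0,"dz":0.002,"twist":0,"grip":-1},{"dx":0,"dy":0,"dz":0.003,"twist":0,"grip":-1},{"dx":0,"dy":0,"dz":0.003,"twist":0,"grip":-1},{"dx":0,"dy":0,"dz":0.003,"twist":0,"grip":-1}]'
python3 - <<'E'
from h import *
import pickle
s=arm.get_state();save('wrist','w5');pickle.dump(s,open('w5.pkl','wb'));print(s['eef_pos'],s['force'])
cv2.imwrite('pics/crop5.png',cv2.resize(cv2.imread('pics/w5.png')[180:280,250:383],(400,300),interpolation=cv2.INTER_CUBIC))
E
```

```text
t: 7.02
eef_pos: [0.6355, 0.1855, 0.1006]
ee_rot: [-3.142, 0.0, 2.907]
force: [0.6, -0.7, -0.8]
width: 0.0097
gripper_force: 40.0
t: 7.43
eef_pos: [0.6356, 0.1855, 0.1049]
ee_rot: [3.141, 0.0, 2.907]
force: [-0.0, -0.5, -0.6]
width: 0.0097
gripper_force: 40.0
t: 7.85
eef_pos: [0.6355, 0.1855, 0.1076]
ee_rot: [3.141, 0.0, 2.907]
force: [-0.6, 0.4, -0.4]
width: 0.0098
gripper_force: 40.0
[0.63552222 0.18551663 0.10764495] [-0.60937018  0.39146296 -0.43431217]
```

View pics/crop5.png

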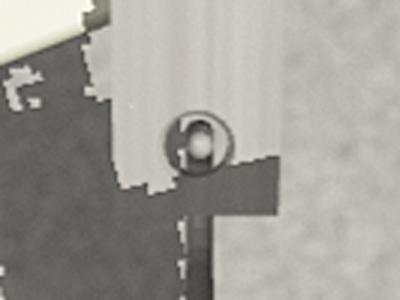

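The tip is centred inside the hole with no contact force. I'll seat it now, then raise it along the grater's tilt arc.

```bash
python3 -m crank '[{"dx":0,"dy":0,"dz":0.002,"twist":0,"grip":-1},{"dx":0,"dy":0,"dz":0.004,"twist":0,"grip":-1},{"dx":0,"dy":0,"dz":0.006,"twist":0,"grip":-1},{"dx":0,"dy":0,"dz":0.008,"twist":0,"grip":-1},{"dx":0,"dy":0,"dz":0.01,"twist":0,"grip":-1}]'
python3 -m crank '[{"dx":0,"dy":0,"dz":0.003,"twist":0,"grip":-1},{"dx":-0.001,"dy":0,"dz":0.006,"twist":0,"grip":-1},{"dx":-0.002,"dy":0,"dz":0.009,"twist":0,"grip":-1},{"dx":-0.003,"dy":0,"dz":0.012,"twist":0,"grip":-1},{"dx":-0.004,"dy":0,"dz":0.015,"twist":0,"grip":-1}]'
python3 -m crank '[{"dx":-0.001,"dy":0,"dz":0.005,"twist":0,"grip":-1},{"dx":-0.003,"dy":0,"dz":0.01,"twist":0,"grip":-1},{"dx":-0.005,"dy":0,"dz":0.015,"twist":0,"grip":-1},{"dx":-0.006,"dy":0,"dz":0.02,"twist":0,"grip":-1},{"dx":-0.008,"dy":0,"dz":0.025,"twist":0,"grip":-1}]'
python3 - <<'E'
from h import *
save('wrist','w6');save('side','s6')
a=cv2.imread('pics/w6.png')[60:340,130:500];b=cv2.imread('pics/s6.png')[240:400,180:390]
cv2.imwrite('pics/crop6.png',np.hstack([cv2.resize(a,(400,300)),cv2.resize(b,(394,300),interpolation=cv2.INTER_CUBIC)]))
E
```

```text
t: 8.32
eef_pos: [0.6355, 0.1855, 0.1179]
ee_rot: [3.141, 0.0, 2.907]
force: [-0.8, 0.5, -0.6]
width: 0.0103
gripper_force: 40.0
t: 8.73
eef_pos: [0.6314, 0.1855, 0.1329]
ee_rot: [3.141, 0.0, 2.907]
force: [0.5, -1.3, -2.1]
width: 0.0101
gripper_force: 40.0
t: 9.15
eef_pos: [0.6236, 0.1855, 0.1583]
ee_rot: [3.141, 0.001, 2.907]
force: [1.8, -0.1, -2.8]
width: 0.0098
gripper_force: 40.0
```

View pics/crop6.png

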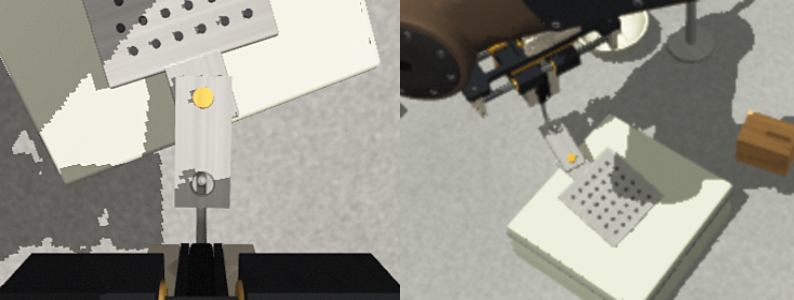

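The tab is threaded on the hook and lifting, the load is about 2 N and the blade's far edge still rests on the box. I'll keep following the arc.

```bash
python3 -m crank '[{"dx":-0.003,"dy":0,"dz":0.008,"twist":0,"grip":-1},{"dx":-0.006,"dy":0,"dz":0.016,"twist":0,"grip":-1},{"dx":-0.01,"dy":0,"dz":0.024,"twist":0,"grip":-1},{"dx":-0.014,"dy":0,"dz":0.032,"twist":0,"grip":-1},{"dx":-0.018,"dy":0,"dz":0.04,"twist":0,"grip":-1}]'
python3 -m crank '[{"dx":-0.005,"dy":0,"dz":0.007,"twist":0,"grip":-1},{"dx":-0.01,"dy":0,"dz":0.014,"twist":0,"grip":-1},{"dx":-0.016,"dy":0,"dz":0.021,"twist":0,"grip":-1},{"dx":-0.023,"dy":0,"dz":0.028,"twist":0,"grip":-1},{"dx":-0.03,"dy":0,"dz":0.035,"twist":0,"grip":-1}]'
python3 -m crank '[{"dx":-0.007,"dy":0,"dz":0.006,"twist":0,"grip":-1},{"dx":-0.014,"dy":0,"dz":0.012,"twist":0,"grip":-1},{"dx":-0.021,"dy":0,"dz":0.018,"twist":0,"grip":-1},{"dx":-0.028,"dy":0,"dz":0.023,"twist":0,"grip":-1},{"dx":-0.035,"dy":0,"dz":0.028,"twist":0,"grip":-1}]'
python3 -m crank '[{"dx":-0.007,"dy":0,"dz":0.004,"twist":0,"grip":-1},{"dx":-0.014,"dy":0,"dz":0.008,"twist":0,"grip":-1},{"dx":-0.021,"dy":0,"dz":0.012,"twist":0,"grip":-1},{"dx":-0.028,"dy":0,"dz":0.016,"twist":0,"grip":-1},{"dx":-0.035,"dy":0,"dz":0.02,"twist":0,"grip":-1}]'
```

```text
t: 9.67
eef_pos: [0.6048, 0.1854, 0.1985]
ee_rot: [-3.142, -0.0, 2.907]
force: [-0.2, 0.4, -2.7]
width: 0.0099
gripper_force: 40.0
t: 10.08
eef_pos: [0.5747, 0.1854, 0.2333]
ee_rot: [3.142, -0.0, 2.907]
force: [0.7, 0.3, -1.9]
width: 0.0095
gripper_force: 40.0
t: 10.5
eef_pos: [0.5393, 0.1855, 0.2607]
ee_rot: [-3.141, -0.001, 2.907]
force: [-0.3, 0.0, -3.5]
width: 0.0097
gripper_force: 40.0
t: 10.92
eef_pos: [0.5048, 0.1855, 0.2807]
ee_rot: [-3.142, -0.0, 2.907]
force: [0.2, 0.3, -5.0]
width: 0.01
gripper_force: 40.0
```

```bash
python3 -m crank '[{"dx":0,"dy":0,"dz":0.005,"twist":0,"grip":-1},{"dx":0,"dy":0,"dz":0.012,"twist":0,"grip":-1},{"dx":0,"dy":0,"dz":0.02,"twist":0,"grip":-1},{"dx":0,"dy":0,"dz":0.03,"twist":0,"grip":-1},{"dx":0,"dy":0,"dz":0.038,"twist":0,"grip":-1}]'
python3 -m crank '[{"dx":0,"dy":0,"dz":0.002,"twist":0,"grip":-1},{"dx":0,"dy":0,"dz":0.002,"twist":0,"grip":-1},{"dx":0,"dy":0,"dz":0.002,"twist":0,"grip":-1},{"dx":0,"dy":0,"dz":0.002,"twist":0,"grip":-1},{"dx":0,"dy":0,"dz":0.002,"twist":0,"grip":-1}]'
python3 - <<'E'
from h import *
s=arm.get_state();print(s['eef_pos'],s['force']);save('wrist','w7');save('side','s7')
a=cv2.imread('pics/w7.png')[60:340,130:500];b=cv2.imread('pics/s7.png')[200:400,180:440]
cv2.imwrite('pics/crop7.png',np.hstack([cv2.resize(a,(400,300)),cv2.resize(b,(390,300),interpolation=cv2.INTER_CUBIC)]))
E
```

```text
t: 11.33
eef_pos: [0.5059, 0.1855, 0.3198]
ee_rot: [3.141, 0.0, 2.907]
force: [0.1, 0.1, -4.3]
width: 0.0098
gripper_force: 40.0
t: 11.75
eef_pos: [0.5053, 0.1853, 0.32]
ee_rot: [-3.141, -0.001, 2.907]
force: [-0.7, 0.8, -5.0]
width: 0.0096
gripper_force: 40.0
[0.50532354 0.18530698 0.32001178] [-0.71893613  0.82826257 -4.98912998]
```

View pics/crop7.png

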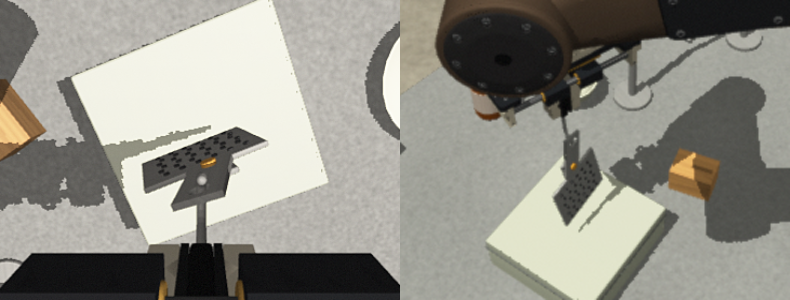

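The grater hangs free from the hook, at (200,180) in the left wrist crop. I've used all my picture views, so from here I'll measure numerically, starting with the bar position from the first top and side images.

Run:
```python
from h import *
t=cv2.cvtColor(cv2.imread('pics/top1.png'),cv2.COLOR_BGR2GRAY);s=cv2.cvtColor(cv2.imread('pics/side1.png'),cv2.COLOR_BGR2GRAY)
for c in(400,412,440,460):print('top',c,[f'{i}:{t[i,c]}' for i in range(int(198+(c-365)*.25)-7,int(198+(c-365)*.25)+9)])
for c in(355,375,395,410):
  r=int(185-(c-335)*.435);print('side',c,[f'{i}:{s[i,c]}' for i in range(r-6,r+7)])
```

```text
top 400 ['199:115', '200:113', '201:114', '202:96', '203:100', '204:122', '205:123', '206:101', '207:94', '208:106', '209:116', '210:116', '211:116', '212:113', '213:115', '214:118']
top 412 ['202:111', '203:109', '204:111', '205:95', '206:100', '207:125', '208:121', '209:103', '210:94', '211:111', '212:118', '213:116', '214:109', '215:113', '216:117', '217:122']
top 440 ['209:119', '210:117', '211:116', '212:107', '213:109', '214:126', '215:123', '216:99', '217:88', '218:109', '219:118', '220:117', '221:116', '222:118', '223:119', '224:86']
top 460 ['214:111', '215:116', '216:114', '217:98', '218:105', '219:128', '220:123', '221:97', '222:104', '223:119', '224:120', '225:116', '226:114', '227:114', '228:117', '229:88']
side 355 ['170:55', '171:59', '172:93', '173:145', '174:151', '175:120', '176:84', '177:94', '178:133', '179:136', '180:136', '181:134', '182:132']
side 375 ['161:60', '162:83', '163:118', '164:147', '165:148', '166:118', '167:84', '168:97', '169:132', '170:136', '171:135', '172:138', '173:138']
side 395 ['152:138', '153:135', '154:131', '155:148', '156:147', '157:117', '158:89', '159:125', '160:132', '161:134', '162:137', '163:137', '164:135']
side 410 ['146:136', '147:135', '148:145', '149:151', '150:122', '151:85', '152:95', '153:130', '154:136', '155:137', '156:136', '157:137', '158:137']
```

```bash
python3 -m crank '[{"dx":0,"dy":-0.004,"dz":0,"twist":0,"grip":-1},{"dx":0,"dy":-0.011,"dz":0,"twist":0,"grip":-1},{"dx":0,"dy":-0.02,"dz":0,"twist":0,"grip":-1},{"dx":0,"dy":-0.032,"dz":0,"twist":0,"grip":-1},{"dx":0,"dy":-0.045,"dz":0,"twist":0,"grip":-1}]' >/dev/null
python3 -m crank '[{"dx":0,"dy":-0.015,"dz":0,"twist":0,"grip":-1},{"dx":0,"dy":-0.03,"dz":0,"twist":0,"grip":-1},{"dx":0,"dy":-0.045,"dz":0,"twist":0,"grip":-1},{"dx":0,"dy":-0.06,"dz":0,"twist":0,"grip":-1},{"dx":0,"dy":-0.075,"dz":0,"twist":0,"grip":-1}]' >/dev/null
python3 -m crank '[{"dx":0,"dy":-0.015,"dz":0,"twist":0,"grip":-1},{"dx":0,"dy":-0.03,"dz":0,"twist":0,"grip":-1},{"dx":0,"dy":-0.045,"dz":0,"twist":0,"grip":-1},{"dx":0,"dy":-0.06,"dz":0,"twist":0,"grip":-1},{"dx":0,"dy":-0.075,"dz":0,"twist":0,"grip":-1}]' >/dev/null
python3 -m crank '[{"dx":0,"dy":-0.015,"dz":0,"twist":0,"grip":-1},{"dx":0,"dy":-0.03,"dz":0,"twist":0,"grip":-1},{"dx":0,"dy":-0.045,"dz":0,"twist":0,"grip":-1},{"dx":0,"dy":-0.06,"dz":0,"twist":0,"grip":-1},{"dx":0,"dy":-0.075,"dz":0,"twist":0,"grip":-1}]' >/dev/null
python3 -m crank '[{"dx":0,"dy":-0.015,"dz":0,"twist":0,"grip":-1},{"dx":0,"dy":-0.03,"dz":0,"twist":0,"grip":-1},{"dx":0,"dy":-0.045,"dz":0,"twist":0,"grip":-1},{"dx":0,"dy":-0.06,"dz":0,"twist":0,"grip":-1},{"dx":0,"dy":-0.075,"dz":0,"twist":0,"grip":-1}]' >/dev/null
python3 -m crank '[{"dx":0,"dy":-0.012,"dz":0,"twist":0,"grip":-1},{"dx":0,"dy":-0.022,"dz":0,"twist":0,"grip":-1},{"dx":0,"dy":-0.03,"dz":0,"twist":0,"grip":-1},{"dx":0,"dy":-0.035,"dz":0,"twist":0,"grip":-1},{"dx":0,"dy":-0.037,"dz":0,"twist":0,"grip":-1}]'
```

```text
t: 14.35
eef_pos: [0.5054, -0.1973, 0.3205]
ee_rot: [-3.142, -0.0, 2.906]
force: [0.6, -1.1, -3.8]
width: 0.0098
gripper_force: 40.0
```

Run:
```python
from h import *
A=onz('top',400,204.7,.29);B=onz('top',460,219.6,.29);d=(B-A)/np.linalg.norm(B-A)
print('dir',d,np.rad2deg(np.arctan2(d[0],-d[1])))
# side plane check at z=.29
for p in((355,174.6),(375,165),(395,156)):
    P=onz('side',*p,.29);print('side',P,'offset x from top line',P[0]-(A[0]+d[0]/d[1]*(P[1]-A[1])))
L=onz('top',365,197.5,.29);Rr=onz('top',488,228,.29);print(L,Rr,(L+Rr)/2)
s=arm.get_state();p=s['eef_pos'];n=np.array([-d[1],d[0]]);n=n if n[0]>0 else -n
bow=p[:2]+.026*np.array([np.cos(s['ee_rot'][2]+np.pi),np.sin(s['ee_rot'][2]+np.pi)])
print('normal',n,'bow->bar dist',(A[:2]-bow)@n,'yaw hook',np.rad2deg(s['ee_rot'][2])-180,p)
```

```text
dir [-0.241418   -0.97042122  0.        ] -13.970247206639726
side [ 0.617  -0.1462  0.29  ] offset x from top line 0.0009981239804242037
side [ 0.6042 -0.2052  0.29  ] offset x from top line 0.002875938009787915
side [ 0.5895 -0.2645  0.29  ] offset x from top line 0.002928384991843447
[ 0.626 -0.093  0.29 ] [ 0.5637 -0.3445  0.29  ] [ 0.59485 -0.21875  0.29   ]
normal [ 0.97042122 -0.241418  ] bow->bar dist 0.06901592617955424 yaw hook -13.478249050005644 [ 0.50539008 -0.19725281  0.32050366]
```

```bash
python3 -m crank '[{"dx":0.005,"dy":-0.001,"dz":0,"twist":0,"grip":-1},{"dx":0.013,"dy":-0.003,"dz":0,"twist":0,"grip":-1},{"dx":0.022,"dy":-0.005,"dz":0,"twist":0,"grip":-1},{"dx":0.031,"dy":-0.008,"dz":0,"twist":0,"grip":-1},{"dx":0.04,"dy":-0.01,"dz":0,"twist":0,"grip":-1}]' 
python3 -m crank '[{"dx":0.009,"dy":-0.002,"dz":0,"twist":0,"grip":-1},{"dx":0.017,"dy":-0.004,"dz":0,"twist":0,"grip":-1},{"dx":0.023,"dy":-0.005,"dz":0,"twist":0,"grip":-1},{"dx":0.027,"dy":-0.006,"dz":0,"twist":0,"grip":-1},{"dx":0.028,"dy":-0.007,"dz":0,"twist":0,"grip":-1}]' 
python3 -m crank '[{"dx":0,"dy":0,"dz":-0.008,"twist":0,"grip":-1},{"dx":0,"dy":0,"dz":-0.018,"twist":0,"grip":-1},{"dx":0,"dy":0,"dz":-0.029,"twist":0,"grip":-1},{"dx":0,"dy":0,"dz":-0.04,"twist":0,"grip":-1},{"dx":0,"dy":0,"dz":-0.05,"twist":0,"grip":-1}]' 
python3 -m crank '[{"dx":0,"dy":0,"dz":-0.005,"twist":0,"grip":-1},{"dx":0,"dy":0,"dz":-0.009,"twist":0,"grip":-1},{"dx":0,"dy":0,"dz":-0.012,"twist":0,"grip":-1},{"dx":0,"dy":0,"dz":-0.014,"twist":0,"grip":-1},{"dx":0,"dy":0,"dz":-0.015,"twist":0,"grip":-1}]'
```

```text
t: 14.77
eef_pos: [0.5468, -0.2065, 0.3203]
ee_rot: [-3.142, -0.0, 2.908]
force: [0.3, 0.4, -4.8]
width: 0.0099
gripper_force: 40.0
t: 15.18
eef_pos: [0.574, -0.2136, 0.3201]
ee_rot: [-3.141, -0.001, 2.907]
force: [-0.2, -0.2, -4.8]
width: 0.0096
gripper_force: 40.0
t: 15.6
eef_pos: [0.5728, -0.2134, 0.2689]
ee_rot: [3.142, -0.001, 2.907]
force: [0.0, -0.2, -4.5]
width: 0.0095
gripper_force: 40.0
t: 16.02
eef_pos: [0.5736, -0.2135, 0.2556]
ee_rot: [3.142, 0.0, 2.907]
force: [-0.3, -0.9, -4.6]
width: 0.0095
gripper_force: 40.0
```

```bash
python3 -m crank '[{"dx":0,"dy":0,"dz":-0.001,"twist":0,"grip":-1},{"dx":0,"dy":0,"dz":-0.002,"twist":0,"grip":-1},{"dx":0,"dy":0,"dz":-0.003,"twist":0,"grip":-1},{"dx":0,"dy":0,"dz":-0.004,"twist":0,"grip":-1},{"dx":0,"dy":0,"dz":-0.005,"twist":0,"grip":-1}]' | grep -E 'pos|^force'
python3 -m crank '[{"dx":0,"dy":0,"dz":-0.001,"twist":0,"grip":-1},{"dx":0,"dy":0,"dz":-0.002,"twist":0,"grip":-1},{"dx":0,"dy":0,"dz":-0.003,"twist":0,"grip":-1},{"dx":0,"dy":0,"dz":-0.003,"twist":0,"grip":-1},{"dx":0,"dy":0,"dz":-0.003,"twist":0,"grip":-1}]' | grep -E 'pos|^force'
```

```text
eef_pos: [0.5735, -0.2135, 0.2506]
force: [-0.2, -0.9, -4.5]
eef_pos: [0.5738, -0.2137, 0.2489]
force: [-3.6, 2.4, 5.6]
```

```bash
python3 -m crank '[{"dx":0,"dy":0,"dz":0.001,"twist":0,"grip":-1},{"dx":0,"dy":0,"dz":0.001,"twist":0,"grip":-1},{"dx":0,"dy":0,"dz":0.001,"twist":0,"grip":-1},{"dx":0,"dy":0,"dz":0.001,"twist":0,"grip":-1},{"dx":0,"dy":0,"dz":0.001,"twist":0,"grip":-1}]' 12 | grep -E 'pos|force'
python3 -m crank '[{"dx":0,"dy":0,"dz":0,"twist":0,"grip":-1},{"dx":0,"dy":0,"dz":0,"twist":0,"grip":-1},{"dx":0,"dy":0,"dz":0,"twist":0,"grip":-1},{"dx":0,"dy":0,"dz":0,"twist":0,"grip":-1},{"dx":0,"dy":0,"dz":0,"twist":0,"grip":-1}]' 6 | grep -E 'pos|force'
python3 -m crank '[{"dx":0,"dy":0,"dz":-0.001,"twist":0,"grip":-1},{"dx":0,"dy":0,"dz":-0.002,"twist":0,"grip":-1},{"dx":0,"dy":0,"dz":-0.003,"twist":0,"grip":-1},{"dx":0,"dy":0,"dz":-0.003,"twist":0,"grip":-1},{"dx":0,"dy":0,"dz":-0.003,"twist":0,"grip":-1}]' 3 | grep -E 'pos|force'
python3 -m crank '[{"dx":0,"dy":0,"dz":0,"twist":0,"grip":-1},{"dx":0,"dy":0,"dz":0,"twist":0,"grip":-1},{"dx":0,"dy":0,"dz":0,"twist":0,"grip":-1},{"dx":0,"dy":0,"dz":0,"twist":0,"grip":-1},{"dx":0,"dy":0,"dz":0,"twist":0,"grip":-1}]' 3 | grep -E 'pos|force'
```

```text
eef_pos: [0.5739, -0.2137, 0.2487]
force: [0.2, -0.5, 0.9]
gripper_force: 12.0
eef_pos: [0.5736, -0.2135, 0.2485]
force: [2.7, -0.9, -0.4]
gripper_force: 6.0
eef_pos: [0.5737, -0.2135, 0.2456]
force: [4.1, -1.0, -0.8]
gripper_force: 3.0
eef_pos: [0.5734, -0.2135, 0.2456]
force: [2.6, -0.2, -0.3]
gripper_force: 3.0
```

```bash
python3 -m crank '[{"dx":0.001,"dy":0,"dz":-0.0005,"twist":0,"grip":-1},{"dx":0.002,"dy":-0.0005,"dz":-0.001,"twist":0,"grip":-1},{"dx":0.003,"dy":-0.0007,"dz":-0.0015,"twist":0,"grip":-1},{"dx":0.004,"dy":-0.001,"dz":-0.002,"twist":0,"grip":-1},{"dx":0.004,"dy":-0.001,"dz":-0.002,"twist":0,"grip":-1}]' 3 | grep -E 'pos|force'
python3 -m crank '[{"dx":0,"dy":0,"dz":0,"twist":0,"grip":-0.75},{"dx":0,"dy":0,"dz":0,"twist":0,"grip":-0.6},{"dx":0,"dy":0,"dz":0,"twist":0,"grip":-0.4},{"dx":0,"dy":0,"dz":0,"twist":0,"grip":-0.3},{"dx":0,"dy":0,"dz":0,"twist":0,"grip":-0.3}]' | grep -E 'pos|force|width'
python3 -m crank '[{"dx":-0.003,"dy":0,"dz":0,"twist":0,"grip":-0.3},{"dx":-0.006,"dy":0,"dz":0.003,"twist":0,"grip":-0.3},{"dx":-0.006,"dy":0,"dz":0.02,"twist":0,"grip":-0.3},{"dx":-0.006,"dy":0,"dz":0.04,"twist":0,"grip":-0.3},{"dx":-0.006,"dy":0,"dz":0.06,"twist":0,"grip":-0.3}]' | grep -E 'pos|force|width'
python3 -m crank '[{"dx":0,"dy":0,"dz":0.03,"twist":0,"grip":-0.3},{"dx":0,"dy":0,"dz":0.06,"twist":0,"grip":-0.3},{"dx":-0.03,"dy":0,"dz":0.06,"twist":0,"grip":-0.3},{"dx":-0.06,"dy":0,"dz":0.06,"twist":0,"grip":-0.3},{"dx":-0.09,"dy":0,"dz":0.06,"twist":0,"grip":-0.3}]' | grep -E 'pos|force|width'
python3 -m crank '[{"dx":0,"dy":0,"dz":0,"twist":0,"grip":-0.3},{"dx":0,"dy":0,"dz":0,"twist":0,"grip":-0.3},{"dx":0,"dy":0,"dz":0,"twist":0,"grip":-0.3},{"dx":0,"dy":0,"dz":0,"twist":0,"grip":-0.3},{"dx":0,"dy":0,"dz":0,"twist":0,"grip":-0.3}]' | grep -E 'pos|force|width'
```

```text
eef_pos: [0.5772, -0.2144, 0.243]
force: [0.6, 0.2, -2.6]
gripper_force: 3.0
eef_pos: [0.5774, -0.2146, 0.2437]
force: [-0.1, -0.3, -0.2]
width: 0.0289
gripper_force: 0.0
eef_pos: [0.5709, -0.2146, 0.3043]
force: [1.2, -0.7, 0.2]
width: 0.0303
gripper_force: 0.0
eef_pos: [0.4804, -0.2144, 0.3638]
force: [0.8, 0.4, 1.6]
width: 0.0309
gripper_force: 0.0
eef_pos: [0.482, -0.2145, 0.3631]
force: [0.9, 0.4, -0.0]
width: 0.0305
gripper_force: 0.0
```

```bash
cat > sw.py <<'E'
from h import *
F=[cv2.cvtColor(arm.grab_frame('side'),cv2.COLOR_RGB2GRAY).astype(int) for _ in range(14)]
print('motion',[int((abs(F[i+2]-F[i])>25).sum()) for i in range(0,12,2)])
o=cv2.cvtColor(cv2.imread('pics/side1.png'),cv2.COLOR_BGR2GRAY).astype(int)
c=arm.get_calibration('side');T=np.linalg.inv(np.array(c['cam_to_world']))
def px(p): x=T@np.r_[p,1];return int(c['fx']*x[0]/x[2]+c['cx']),int(c['fy']*x[1]/x[2]+c['cy'])
u0,v0=px([.585,-.215,.30]);u,v=px([.585,-.215,.10])
print(u0,v0,u,v);D=(abs(F[-1]-o)>25)[v0-10:v+60,u-50:u+50]
for r in range(0,D.shape[0],4):print(''.join('#' if D[r:r+4,k:k+3].any() else '.' for k in range(0,100,3)))
E
for i in 1 2 3; do python3 -m crank '[{"dx":0,"dy":0,"dz":0,"twist":0,"grip":-0.3},{"dx":0,"dy":0,"dz":0,"twist":0,"grip":-0.3},{"dx":0,"dy":0,"dz":0,"twist":0,"grip":-0.3},{"dx":0,"dy":0,"dz":0,"twist":0,"grip":-0.3},{"dx":0,"dy":0,"dz":0,"twist":0,"grip":-0.3}]' >/dev/null; done
python3 sw.py
```

```text
motion [51, 16, 6, 14, 19, 10]
384 163 378 222
.......................#######.###
...............###......######.###
.................##.......####.#..
..................##........####..
.................###..............
.................###..............
................####..............
................###...............
...............###................
...............####...............
...............####...............
...............####...............
...............#####..............
...............#####..............
..............######....###.......
..............######.....##.......
..............######....###.......
.............#######..#####.......
............#######..####.......##
............######.####.........##
............#####.####..........##
.............######.............##
............######................
............####..................
..............#...................
..................................
..................................
..................................
..................................
..................................
..................................
..................................
..................................
```

```bash
for i in 1 2 3 4 5 6 7 8; do python3 -m crank '[{"dx":0,"dy":0,"dz":0,"twist":0,"grip":-0.3},{"dx":0,"dy":0,"dz":0,"twist":0,"grip":-0.3},{"dx":0,"dy":0,"dz":0,"twist":0,"grip":-0.3},{"dx":0,"dy":0,"dz":0,"twist":0,"grip":-0.3},{"dx":0,"dy":0,"dz":0,"twist":0,"grip":-0.3}]' >/dev/null; done
python3 sw.py | head -1; python3 -c "
from station import arm
print(arm.get_state()['t'],arm.job_done())"
```

```text
motion [0, 0, 0, 0, 0, 0]
the job is handed in; nothing more can be done
26.5833 None
```

The hook and grater are hanging together on the drying rail near its middle, with no motion between the last side-camera frames and the gripper well clear; I handed the job in at 26.6 s, but the interface gave no verdict.

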